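# Hang the blue slide carrier on the turning drip tree

## Robot

A 6-joint arm with a two-finger parallel gripper is mounted at the origin on a cart in front of the work surface, level with it; the furniture and walls round the work are solid. World frame = base frame: x ahead of the robot, y to its left, z up, the work surface at z = 0. Lengths are in m, angles in rad, forces in N, time in s.
With the tool pointing down it reaches from about 0.275 to 0.775 m from the base axis. Payload 14.6 kg.
Tool frame: the origin (TCP) lies at the very end of the fingers, on their centre line; the grasp point (between the pads) lies manip.grasp_offset behind it (manip.grasp_offset is the distance from the TCP to the grasp point, in m); z points along the fingers, y is the direction in which the jaws open and shut (so a half turn about z gives the same grasp; the last joint's range is limited). The gripper opens to 85 mm and grips with 20 to 120 N. Pads are 22 mm wide; open, the fingers measure 114 mm over their backs; the gripper's body (76 mm by 85 mm) begins 54 mm behind the grasp point. The pads swing forward as they close: fully open they stand 13 mm farther back than shut.
Start: joints at [-1.304, 0.263, -0.048, 1.259, 0, 1.415], TCP at [0.215, -0.479, 0.231] pointing down, gripper open.
Joint ranges: [-2.65, 2.65], [-0.89, 1.7], [-1.18, 1.37], [-2.13, 2.11], [-1.35, 1.29], [-3.14, 3.14]. Speed limits (rad/s): [1.89, 1.89, 2.57, 2.79, 3.14, 3.14].

## Interface

Orientations are given as a rotation vector (axis times angle).
In Python, from workcell import observe, optics, ticket, manip gives the robot as it stands.
- The arm moves only by the tool jog_arm, never from a script. Its argument "targets" is a list that holds one entry, the list of rows, each a list of 6 numbers: the shift along the tool's x, y, z in m, then the turn, a rotation vector about the tool's x, y, z in degrees. In form: [[[tx, ty, tz, wx, wy, wz], ...]]. A call has 1 to 10 rows; each row shifts and turns the pose as measured when the row begins, along the tool's axes as they then stand; what a row does not reach is not made up. A row lasts 1/10 s, in which the tool goes at most 50 mm and 8.59 degrees, less where a joint would pass 70% of its speed; a pose out of reach is approached as far as the arm can. A call is refused whole if a number of a shift passes 0.05 or a number of a turn 8.59, either way. A call with a gripper value outside its range is refused whole. "jaw" is the finger opening in m, from 0 to 0.0854, set as the call begins (left out, the last holds). The fingers move at their own pace and stop on an object; "squeeze" is the grip in N (left out, the last holds). Time passes only in rows, so rows that do not move let the fingers close. It gives the time, the measured TCP pose, the force and the opening at its end, in the units of the state.
- observe(): the state, without advancing time (a new reading comes with each control period).
- optics.camera(name): name is "side" or "top"; returns a dict with "frame" (480x640x3 uint8, red, green, blue), "fovy" (degrees; the focal length in pixels is half the picture's height over the tangent of half this angle, whatever the lens; pixels are square), "cx", "cy" (the principal point, pixels), "k1" (the pictures are not rectified: a ray, as slopes to the right and down, at radius r is drawn at 1 + k1 r^2 times it, then the intrinsics apply), "rvec" (rotation vector, rad) and "tvec" (3), from world to camera coordinates, as OpenCV has them. Camera axes: x right, y down, z forward; pixel columns grow to the right and rows downward; lengths in m; the calibration is good to about 2 mm. A picture is of the moment at which its call begins. There is no depth.
- ticket.close_job(): hands the job in, once; it reports no verdict.
The state is a dict: "time_s": time; "joints": joint angles; "joint_vel": joint speeds; "joint_torque": joint torques, N m; "tcp_pos": TCP position; "orientation": TCP orientation; "contact_force": force on the tool from outside, world axes, zero at the start; "moment": the same for the moment, N m; "gripper_width": finger opening in m.
Only numpy, scipy, OpenCV 4.12 (cv2) and the standard library are available. Lean on these libraries where they do the work, as an engineer would, in place of code of your own. Each camera call takes 0.05 s, during which the arm holds its last target. There are 200 camera calls.

## Task

Turn the drip tree by the bar on its top until its one empty branch stands over the red pointer of the stand, then hang the blue-gripped slide carrier from the bench on that branch by its wire bail, so that it hangs freely, and let go. Keep the carrier upright all the way so that no slide falls out, and leave the orange-gripped carrier and the timer where they stand.

Things in the scene. Friction and masses are not known exactly. Their poses are not given: they have to be found in the camera images.
- drip_tree (a joint): Angle of the tree about its upright axis (rad): 0 = the empty branch is over the red pointer, positive = anticlockwise from above. Turns either way past 90 degrees with slight friction (0.06 N m) and stays where left. Four level steel branches (8 mm rods, axis 130 mm above the bench) at 90 degrees on a grey hub; three bear carriers (see tree_stand), one is empty.
- tree_stand: Fixed white round drip dish, 276 mm across, 16 mm high, the tree's post in its centre. Origin on the tree's axis at bench level; its red pointer lies toward its own -x (at yaw 0 toward the robot). Three carriers (white, orange, white grips) are fixed for good on the tree's other branches: 75 to 125 mm from the axis, 82 mm wide across the branch, tops 179 mm above the bench.
- pointer (a point): Near the outer tip of the red pointer, 165 mm from the tree's axis, 4 mm above the bench; axes as the stand's.
- turn_bar (a point): Middle of the black bar on top of the tree, on its axis, at the height to grip it (170 mm above the bench). The bar is 60 mm long, 16 mm thick, from 146 to 190 mm above the bench, with a thin white line along each long side; it runs along this point's x, in line with the empty branch, which points to the point's -x. Turns with the tree.
- free_seat (a point): Seat of the empty branch, 100 mm from the tree's axis, 126.5 mm above the bench: where the peak of the bail (wire centre) comes to rest. The branch points to this point's -x, dips 10 mm in a V here (lowest underside 116 mm above the bench), rises and ends in a white ball 12 mm thick, 115 mm from the axis, top 136 mm above the bench. Turns with the tree.
- blue_grip (a point): Middle of the blue grip (upright block 18 x 18 x 36 mm, black bands, faces along the carrier's x and y) on the centre line of the 150 g carrier to hang, 126 mm above its underside; grip bottom 108, top 144 mm above it. Below is a steel tray of glass slides, 82 (x) x 50 (y) x 30 (z) mm, standing on the bench, and the bail (see blue_bail).
- blue_bail (a point): Peak (wire centre) of the blue carrier's closed bail of 5 mm wire, 34 mm below the grip's middle, 92 mm above the underside. The bail arches over the tray in the carrier's xz plane; its window is open on the centre line from 30 to 89 mm above the underside, 56 mm wide at 82 mm, 76 mm at the tray. A branch passes through it along the carrier's y.
- orange_grip (a point): Middle of the grip of the second loose carrier on the bench, same but with an orange grip; it and the blue one may have changed places. To be left alone.
- drain_timer: White round kitchen-type timer, 70 mm across and 53 mm high, left of the tree; origin at its underside. To be left alone.
Not all that is in view belongs to the job. What is shaped like the part that bears blue_grip but brown or green is not meant.

How it is judged:
On the way:
1. the empty branch is turned over the red pointer (within 15 degrees) before the carrier is brought to it (value of joint drip_tree between -0.26 and 0.26 rad and distance between blue_bail and free_seat above 0.03 m), for 0.2 s.
At the end, for the whole second after the job is handed in: The blue carrier hangs by its bail in the seat of the once empty branch (peak of the bail within 20 mm of the seat point), within 17 degrees of upright, nearly still (under 0.1 m/s) and released, and that branch stands over the red pointer within 15 degrees (distance between blue_bail and free_seat below 0.02 m and angle between blue_grip's own z axis and vertical below 0.3 rad and value of joint drip_tree between -0.26 and 0.26 rad and contact force between the fingers and anything else below 0.1 N and linear speed of blue_carrier below 0.1 m/s); the robot touches nothing.
It fails at once if the blue carrier is tipped by more than 45 degrees (angle between blue_grip's own z axis and vertical above 0.785 rad).
It fails at once if the orange-gripped carrier is moved by more than 30 mm (distance of orange_grip from where it was at the start of the episode above 0.03 m).
It fails at once if the timer is moved by more than 30 mm (distance of drain_timer from where it was at the start of the episode above 0.03 m).
It also fails if it takes over 48 s, if anything falls off the work surface, if the arm or the gripper's body presses on something with over 40 N, if the wrist force passes 120 N, or if a joint passes its speed limit or range.

## Working session

There is one attempt and no reset: what is moved stays moved. The work goes in short steps, Python scripts to look and compute and a tool call to move; the robot and the scene stay as the last step left them, time stands still between calls to the robot, and variables do not carry over. Pictures are saved under pics/ and viewed, about 8 in all and at most 12, crops included, and the job is handed in when it is done.

Besides the shell and the picture viewer there is one more tool, called after "Call:" as name(argument=value, ...) on one line, values as JSON. jog_arm: Moves the arm, as the interface text tells. Its arguments: {"type":"object","properties":{"targets":{"type":"array","items":{"type":"array","items":{"type":"array","items":{"type":"number"}}}},"jaw":{"type":"number"},"squeeze":{"type":"number"}},"required":["targets"]}

```bash
mkdir -p pics; cat > h.py <<'E'
import numpy as np, cv2
from workcell import observe, optics, ticket, manip
def cam(n):
    c=optics.camera(n); f=240/np.tan(np.radians(c["fovy"])/2)
    c["K"]=np.array([[f,0,c["cx"]],[0,f,c["cy"]],[0,0,1.]]); c["D"]=np.array([c["k1"],0,0,0,0.])
    c["R"]=cv2.Rodrigues(np.array(c["rvec"],float))[0]; c["t"]=np.array(c["tvec"],float); return c
def ray(c,uv):
    p=cv2.undistortPoints(np.array(uv,float).reshape(-1,1,2),c["K"],c["D"]).reshape(-1,2)
    d=np.c_[p,np.ones(len(p))]@c["R"]; return -c["R"].T@c["t"],d
def onz(c,uv,z):
    o,d=ray(c,uv); return o+d*((z-o[2])/d[:,2])[:,None]
def proj(c,P):
    return cv2.projectPoints(np.array(P,float).reshape(-1,1,3),np.array(c["rvec"],float),c["t"],c["K"],c["D"])[0].reshape(-1,2)
def save(c,name,box=None,s=1):
    im=c["frame"][:,:,::-1]
    if box: x0,y0,x1,y1=box; im=im[y0:y1,x0:x1]
    cv2.imwrite("pics/"+name+".png",cv2.resize(im,None,fx=s,fy=s,interpolation=cv2.INTER_CUBIC))
E
python3 - <<'E'
from h import *
for n in("top","side"):
    c=cam(n); save(c,n+"0"); print(n,-c["R"].T@c["t"],c["fovy"],c["k1"],c["R"][2])
print(manip.grasp_offset,observe())
E
```

```text
top [0.39664903 0.04375546 1.348843  ] 50.28342053164712 -0.006913891532180004 [ 0.09940378 -0.02323004 -0.99477598]
side [0.49990268 1.08821545 0.83584819] 55.327558083659895 -0.0531396476646163 [ 0.01062769 -0.82057795 -0.5714358 ]
0.0187 {'time_s': 0.1, 'joints': array([-1.30427875e+00,  2.63476493e-01, -4.88924648e-02,  1.25940188e+00,
        9.40516174e-06,  1.41550781e+00]), 'joint_vel': array([-3.52457010e-04, -1.56372081e-03,  1.80422673e-03,  2.08635436e-03,
        4.78675149e-04, -9.68132613e-05]), 'joint_torque': array([ 3.16894984e-03, -6.38573170e+01,  3.85064471e+01,  9.93812573e-03,
       -1.73420813e-04,  8.82002269e-06]), 'tcp_pos': array([ 0.21487433, -0.47873168,  0.23086549]), 'orientation': array([-3.07103013e+00, -6.57466693e-01,  7.03157703e-05]), 'contact_force': array([-0.28854327, -0.92701845, -0.06188293]), 'moment': array([ 0.02034278,  0.05456411, -0.01150176]), 'gripper_width': 0.08531064358892028}
```

View pics/top0.png

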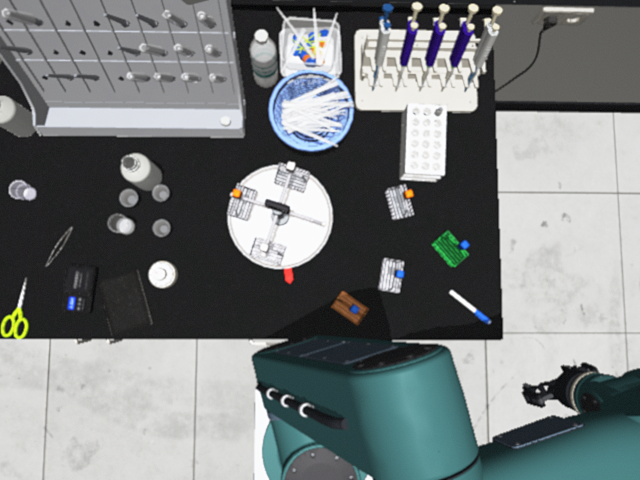

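View pics/side0.png

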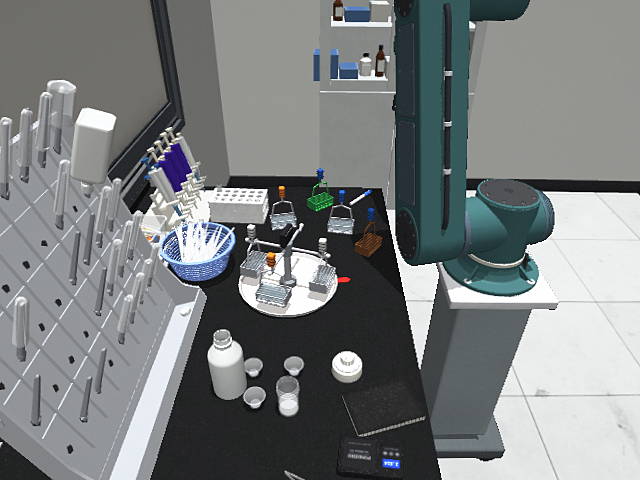

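Top view: the tree's axis is near (280,212), its empty branch points right to (322,222), and the red pointer is at (289,275). Blue items that could be confused:
- steel carrier, grip at (400,273)
- green carrier, grip at (464,244)
- brown carrier, grip at (354,309)
- pen cap at (480,315)

The target is the steel one at (400,273). The orange steel carrier at (408,193) stays put.

```bash
python3 - <<'E'
from h import *
c=cam("top"); s=cam("side")
save(c,"crop1",(220,150,480,330),3)
def comps(c,lo,hi,mn=8):
    h=cv2.cvtColor(c["frame"],cv2.COLOR_RGB2HSV); m=cv2.inRange(h,lo,hi)
    n,l,st,ce=cv2.connectedComponentsWithStats(m)
    return [(ce[i].round(1).tolist(),st[i].tolist()) for i in range(1,n) if st[i,4]>=mn]
for nm,lo,hi in(("blue",(100,150,60),(125,255,255)),("red",(0,180,100),(4,255,255)),("orange",(8,180,120),(20,255,255))):
    for k,q in(("top",c),("side",s)):
        print(nm,k,[(a,b) for a,b in comps(q,lo,hi)])
# dish rim: white region
h=cv2.cvtColor(c["frame"],cv2.COLOR_RGB2HSV); m=cv2.inRange(h,(0,0,200),(180,40,255)); m[:,:200]=0;m[:155]=0;m[285:]=0;m[:,345:]=0
P=cv2.convexHull(cv2.findNonZero(m)).reshape(-1,2)
w=onz(c,P,0.016)[:,:2]
for i in range(4):
    A=np.c_[2*w,np.ones(len(w))]; x=np.linalg.lstsq(A,(w**2).sum(1),rcond=None)[0]; r=np.sqrt(x[2]+x[0]**2+x[1]**2)
    e=np.abs(np.hypot(*(w-x[:2]).T)-r); w=w[e<max(.004,np.median(e)*2)]
print("dish",x[:2],r,len(w))
E
```

```text
blue top [([386.5, 12.8], [379, 3, 14, 26, 133]), ([324.0, 32.4], [321, 30, 7, 6, 32]), ([310.5, 33.8], [309, 32, 4, 4, 8]), ([299.7, 53.3], [294, 51, 12, 7, 40]), ([310.3, 60.3], [307, 59, 8, 3, 19]), ([463.8, 244.4], [458, 240, 12, 9, 83]), ([399.8, 273.8], [395, 271, 10, 7, 61]), ([70.9, 303.0], [67, 296, 9, 15, 87]), ([353.9, 308.7], [350, 305, 9, 8, 46]), ([481.6, 316.3], [474, 309, 16, 15, 113])]
blue side [([359.4, 21.0], [350, 20, 19, 2, 20]), ([335.6, 74.1], [331, 67, 7, 12, 17]), ([349.7, 77.8], [340, 76, 18, 3, 21]), ([145.9, 162.6], [141, 158, 10, 13, 45]), ([156.4, 165.2], [154, 163, 5, 6, 19]), ([319.9, 173.2], [317, 168, 6, 11, 50]), ([146.2, 176.8], [144, 175, 6, 6, 18]), ([367.5, 192.1], [363, 189, 9, 7, 27]), ([341.5, 195.4], [339, 190, 6, 12, 65]), ([370.2, 213.5], [367, 208, 8, 13, 77]), ([390.7, 463.2], [382, 458, 18, 11, 124])]
red top [([288.3, 275.2], [283, 269, 11, 15, 97])]
red side [([343.1, 279.3], [338, 277, 13, 6, 61])]
orange top [([321.3, 43.4], [320, 42, 4, 5, 12]), ([304.8, 57.5], [303, 56, 5, 5, 11]), ([236.3, 193.0], [233, 188, 8, 10, 41]), ([408.9, 193.3], [405, 189, 9, 9, 54])]
orange side [([281.3, 187.7], [279, 186, 6, 4, 18]), ([281.3, 192.5], [279, 191, 5, 4, 15]), ([270.4, 257.6], [267, 252, 8, 13, 61])]
dish [0.59584979 0.10020309] 0.1370930032857597 38
```

View pics/crop1.png

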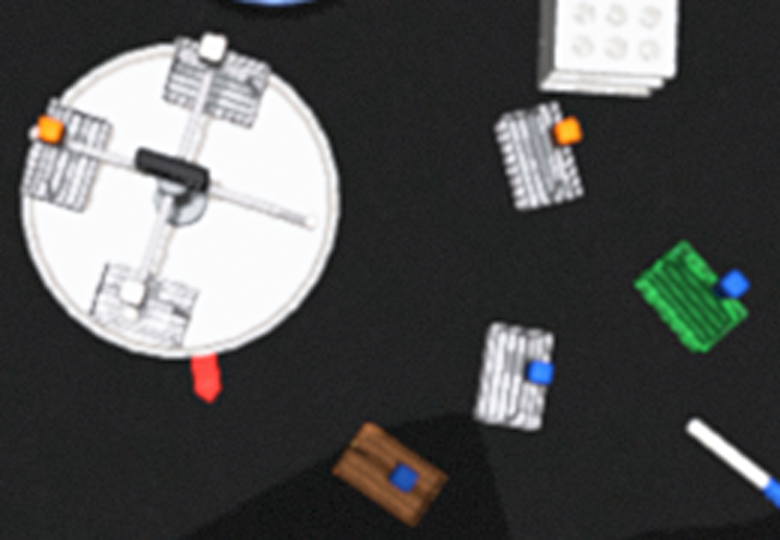

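```bash
python3 - <<'E'
from h import *
from scipy.spatial.transform import Rotation as R
c=cam("top"); s=cam("side")
ax=np.array([.5958,.1002])
def yaw(v): return np.degrees(np.arctan2(v[1],v[0]))
p=onz(c,[(288.3,275.2)],.004)[0]; ps=onz(s,[(343.1,279.3)],.004)[0]
print("ptr",p,ps,yaw(p[:2]-ax),np.hypot(*(p[:2]-ax)))
b=onz(c,[(323.3,223.8)],.130)[0]; print("ball",b,yaw(b[:2]-ax),np.hypot(*(b[:2]-ax)))
# bar mask: dark inside dish
g=cv2.cvtColor(c["frame"],cv2.COLOR_RGB2GRAY); m=np.zeros_like(g); m[196:216,262:294]=(g[196:216,262:294]<70)*255
k=max(cv2.findContours(m,0,2)[0],key=cv2.contourArea); r=cv2.minAreaRect(k); print(r)
bx=onz(c,cv2.boxPoints(r),.185); print("bar c",bx.mean(0),[(np.hypot(*(bx[(i+1)%4]-bx[i])[:2]),yaw((bx[(i+1)%4]-bx[i]))) for i in range(2)])
def tri(u,v):
    o1,d1=ray(c,[u]);o2,d2=ray(s,[v]); d1,d2=d1[0],d2[0]
    x=np.linalg.lstsq(np.c_[d1,-d2],o2-o1,rcond=None)[0]; P,Q=o1+x[0]*d1,o2+x[1]*d2; return (P+Q)/2,np.linalg.norm(P-Q)
print("blue top@.144",onz(c,[(399.8,273.8)],.141)[0],"side@.126",onz(s,[(341.3,195.4)],.126)[0],tri((399.8,273.8),(341.5,195.4)))
print("orange",onz(c,[(408.9,193.3)],.141)[0])
# tray outline: long axis from crop corners, slides top ~ .03
q=np.array([(490,322),(553,332),(543,430),(473,420)])/3+np.array([220,150])
w=onz(c,q,.03); print("tray",w.round(3).tolist(),w.mean(0),yaw(w[0]+w[1]-w[2]-w[3]),yaw(w[0]+w[3]-w[1]-w[2]),np.linalg.norm(w[0]-w[3]),np.linalg.norm(w[0]-w[1]))
st=observe(); M=R.from_rotvec(st["orientation"]).as_matrix(); print("tool x yaw",yaw(M[:,0]),"y",yaw(M[:,1]))
E
```

```text
ptr [0.44063218 0.07697015 0.004     ] [0.44041696 0.07998913 0.004     ] -171.48560075286267 0.15689702997690738
ball [ 0.56021927 -0.00933718  0.13      ] -107.99524239207278 0.11517110421378582
((276.6000061035156, 208.20001220703125), (24.6657657623291, 10.75174331665039), 18.434947967529297)
bar c [0.5883952  0.10051991 0.185     ] [(np.float64(0.02495227944570996), np.float64(-17.533893123110275)), (np.float64(0.056818814257611136), np.float64(-108.27209904656966))]
blue top@.144 [ 0.4403481  -0.19032415  0.141     ] side@.126 [ 0.44230473 -0.18935908  0.126     ] (array([ 0.44122474, -0.19372443,  0.12356017]), np.float64(0.0004924063905010762))
orange [ 0.63401775 -0.21511745  0.141     ]
tray [[0.487, -0.17, 0.03], [0.478, -0.224, 0.03], [0.394, -0.214, 0.03], [0.402, -0.154, 0.03]] [ 0.44046989 -0.19046896  0.03      ] -8.58733978055977 81.66081160757297 0.08579668104707357 0.05523980832322395
tool x yaw 24.166792808999993 y -65.83320576896384
```

```bash
cat > plan.py <<'E'
import sys,json
from h import *
from scipy.spatial.transform import Rotation as R
# plan.py x y z psi n [dir]: rows from current pose to target (tool down, tool-x yaw psi), n rows
def plan(x,y,z,psi,n,sgn=0):
    st=observe(); M=R.from_rotvec(st["orientation"]).as_matrix(); p=np.array(st["tcp_pos"])
    y0=np.degrees(np.arctan2(M[1,0],M[0,0])); d=(psi-y0+180)%360-180
    if sgn>0 and d<0: d+=360
    if sgn<0 and d>0: d-=360
    e=np.array([x,y,z])-p; print("err",e.round(4),"yaw",round(y0,1),"dyaw",round(d,1),"tilt",round(np.degrees(np.arccos(-M[2,2])),2))
    tl=[]
    for i in range(n):
        a=np.radians(y0+d*i/n); u=e/n
        tl.append([round(float(v),4) for v in(u[0]*np.cos(a)+u[1]*np.sin(a), u[0]*np.sin(a)-u[1]*np.cos(a), -u[2])]+[0,0,round(-d/n,2)])
    if n<=10:
        t=R.from_matrix(M).inv()*R.from_rotvec([0,0,np.radians(y0)])*R.from_rotvec([np.pi,0,0])
        print("tilt fix(deg, tool)",np.degrees(t.as_rotvec()).round(2))
    for i in range(0,n,10): print(json.dumps([tl[i:i+10]]))
if __name__=="__main__":
    a=list(map(float,sys.argv[1:])); plan(*a[:4],int(a[4]),*a[5:])
E
python3 plan.py .596 .1 .26 252 28 1
```

```text
err [0.3811 0.5789 0.0289] yaw 24.2 dyaw 227.8 tilt 0.02
[[[0.0209, -0.0133, -0.001, 0, 0, -8.14], [0.0226, -0.0102, -0.001, 0, 0, -8.14], [0.0238, -0.0069, -0.001, 0, 0, -8.14], [0.0245, -0.0035, -0.001, 0, 0, -8.14], [0.0248, 0.0, -0.001, 0, 0, -8.14], [0.0245, 0.0035, -0.001, 0, 0, -8.14], [0.0238, 0.007, -0.001, 0, 0, -8.14], [0.0225, 0.0103, -0.001, 0, 0, -8.14], [0.0208, 0.0133, -0.001, 0, 0, -8.14], [0.0188, 0.0162, -0.001, 0, 0, -8.14]]]
[[[0.0163, 0.0187, -0.001, 0, 0, -8.14], [0.0135, 0.0208, -0.001, 0, 0, -8.14], [0.0104, 0.0225, -0.001, 0, 0, -8.14], [0.0071, 0.0237, -0.001, 0, 0, -8.14], [0.0037, 0.0245, -0.001, 0, 0, -8.14], [0.0002, 0.0248, -0.001, 0, 0, -8.14], [-0.0033, 0.0245, -0.001, 0, 0, -8.14], [-0.0068, 0.0238, -0.001, 0, 0, -8.14], [-0.0101, 0.0226, -0.001, 0, 0, -8.14], [-0.0132, 0.021, -0.001, 0, 0, -8.14]]]
[[[-0.016, 0.0189, -0.001, 0, 0, -8.14], [-0.0185, 0.0164, -0.001, 0, 0, -8.14], [-0.0206, 0.0136, -0.001, 0, 0, -8.14], [-0.0224, 0.0106, -0.001, 0, 0, -8.14], [-0.0236, 0.0073, -0.001, 0, 0, -8.14], [-0.0244, 0.0039, -0.001, 0, 0, -8.14], [-0.0247, 0.0004, -0.001, 0, 0, -8.14], [-0.0246, -0.0031, -0.001, 0, 0, -8.14]]]
```

Call:
jog_arm(targets=[[[0.021,-0.013,-0.004,0,0,-8.1],[0.0225,-0.01,-0.004,0,0,-8.1],[0.024,-0.007,-0.004,0,0,-8.1],[0.0245,-0.0035,-0.004,0,0,-8.1],[0.025,0,-0.004,0,0,-8.1],[0.0245,0.0035,-0.002,0,0,-8.1],[0.024,0.007,-0.002,0,0,-8.1],[0.0225,0.01,-0.002,0,0,-8.1],[0.021,0.013,-0.002,0,0,-8.1],[0.019,0.016,-0.002,0,0,-8.1]]], jaw=0.085)

```text
time_s: 1.3
tcp_pos: [0.35, -0.2631, 0.2614]
orientation: [-1.846, -2.541, -0.001]
contact_force: [0.5, -0.2, -0.3]
gripper_width: 0.0852
```

```bash
python3 plan.py .596 .1 .26 252 20 1
```

```text
err [ 0.246   0.3631 -0.0014] yaw 108.0 dyaw 144.0 tilt 0.08
[[[0.0135, 0.0173, 0.0001, 0, 0, -7.2], [0.0112, 0.0189, 0.0001, 0, 0, -7.2], [0.0087, 0.0201, 0.0001, 0, 0, -7.2], [0.0061, 0.0211, 0.0001, 0, 0, -7.2], [0.0035, 0.0217, 0.0001, 0, 0, -7.2], [0.0007, 0.0219, 0.0001, 0, 0, -7.2], [-0.002, 0.0218, 0.0001, 0, 0, -7.2], [-0.0048, 0.0214, 0.0001, 0, 0, -7.2], [-0.0074, 0.0206, 0.0001, 0, 0, -7.2], [-0.0099, 0.0196, 0.0001, 0, 0, -7.2]]]
[[[-0.0123, 0.0182, 0.0001, 0, 0, -7.2], [-0.0145, 0.0165, 0.0001, 0, 0, -7.2], [-0.0164, 0.0145, 0.0001, 0, 0, -7.2], [-0.0181, 0.0124, 0.0001, 0, 0, -7.2], [-0.0195, 0.01, 0.0001, 0, 0, -7.2], [-0.0206, 0.0075, 0.0001, 0, 0, -7.2], [-0.0214, 0.0048, 0.0001, 0, 0, -7.2], [-0.0218, 0.0021, 0.0001, 0, 0, -7.2], [-0.0219, -0.0007, 0.0001, 0, 0, -7.2], [-0.0217, -0.0034, 0.0001, 0, 0, -7.2]]]
```

Tracking is good.

Call:
jog_arm(targets=[[[0.0135,0.0173,0,0,0,-7.2],[0.0112,0.019,0,0,0,-7.2],[0.0087,0.02,0,0,0,-7.2],[0.006,0.021,0,0,0,-7.2],[0.0035,0.0217,0,0,0,-7.2],[0.0007,0.022,0,0,0,-7.2],[-0.002,0.0218,0,0,0,-7.2],[-0.0048,0.0214,0,0,0,-7.2],[-0.0074,0.0206,0,0,0,-7.2],[-0.01,0.0196,0,0,0,-7.2]]])

```text
time_s: 2.3
tcp_pos: [0.4726, -0.0695, 0.2621]
orientation: [-0.087, 3.14, 0.001]
contact_force: [0.4, -0.4, -0.6]
gripper_width: 0.0849
```

Call:
jog_arm(targets=[[[-0.0123,0.0182,0,0,0,-7.2],[-0.0145,0.0165,0,0,0,-7.2],[-0.0164,0.0145,0,0,0,-7.2],[-0.018,0.0124,0,0,0,-7.2],[-0.0195,0.01,0,0,0,-7.2],[-0.0206,0.0075,0,0,0,-7.2],[-0.0214,0.0048,0,0,0,-7.2],[-0.0218,0.002,0,0,0,-7.2],[-0.022,-0.0007,0,0,0,-7.2],[-0.0217,-0.0034,0,0,0,-7.2]]])

```text
time_s: 3.3
tcp_pos: [0.5843, 0.1304, 0.2617]
orientation: [-1.984, 2.436, 0.001]
contact_force: [0.2, 0.7, -0.4]
gripper_width: 0.0848
```

```bash
python3 plan.py .596 .1 .151 252 5
```

```text
err [ 0.0117 -0.0304 -0.1107] yaw -101.7 dyaw -6.3 tilt 0.02
tilt fix(deg, tool) [0.01 0.02 0.  ]
[[[0.0055, -0.0035, 0.0221, 0, 0, 1.26], [0.0054, -0.0036, 0.0221, 0, 0, 1.26], [0.0053, -0.0038, 0.0221, 0, 0, 1.26], [0.0052, -0.0039, 0.0221, 0, 0, 1.26], [0.0051, -0.004, 0.0221, 0, 0, 1.26]]]
```

Call:
jog_arm(targets=[[[0.013,-0.0085,0,0,0,3.2],[0.013,-0.01,0,0,0,3.1],[0,0,0,0,0,0],[0,0,0.025,0,0,0],[0,0,0.025,0,0,0],[0,0,0.02,0,0,0]]])

```text
time_s: 3.9
tcp_pos: [0.5989, 0.0981, 0.1915]
orientation: [-1.832, 2.547, -0.003]
contact_force: [1.0, 0.3, 0.2]
gripper_width: 0.0852
```

```bash
python3 plan.py .596 .1 .152 252 3
```

```text
err [-0.0029  0.0019 -0.0395] yaw -108.5 dyaw 0.5 tilt 0.24
tilt fix(deg, tool) [-0.21  0.11 -0.  ]
[[[-0.0003, 0.0011, 0.0132, 0, 0, -0.18], [-0.0003, 0.0011, 0.0132, 0, 0, -0.18], [-0.0003, 0.0011, 0.0132, 0, 0, -0.18]]]
```

Call:
jog_arm(targets=[[[0,0.001,0.014,0,0,0],[0,0.001,0.014,0,0,0],[0,0.001,0.0115,0,0,0],[0,0,0,0,0,0]]])

```text
time_s: 4.3
tcp_pos: [0.5937, 0.0954, 0.1484]
orientation: [-1.822, 2.559, 0.001]
contact_force: [0.3, -0.8, 0.1]
gripper_width: 0.0848
```

Call:
jog_arm(targets=[[[0,0,0,0,0,0],[0,0,0,0,0,0],[0,0,0,0,0,0],[0,0,0,0,0,0],[0,0,0,0,0,0],[0,0,0,0,0,0],[0,0,0,0,0,0]]], jaw=0.0, squeeze=30)

```text
time_s: 5.0
tcp_pos: [0.5946, 0.0943, 0.1511]
orientation: [-1.817, 2.559, -0.002]
contact_force: [1.5, -0.5, -1.2]
gripper_width: 0.0154
```

```bash
python3 plan.py .596 .1 .152 188 10;  python3 -c "
from h import *
c=cam('top');save(c,'grip1',(220,150,480,330),3);print(observe()['joints'])"
```

```text
err [0.0014 0.0057 0.0009] yaw -109.2 dyaw -62.8 tilt 0.18
tilt fix(deg, tool) [-0.15  0.1  -0.  ]
[[[-0.0006, 0.0001, -0.0001, 0, 0, 6.28], [-0.0006, 0.0001, -0.0001, 0, 0, 6.28], [-0.0006, 0.0002, -0.0001, 0, 0, 6.28], [-0.0005, 0.0002, -0.0001, 0, 0, 6.28], [-0.0005, 0.0003, -0.0001, 0, 0, 6.28], [-0.0005, 0.0004, -0.0001, 0, 0, 6.28], [-0.0004, 0.0004, -0.0001, 0, 0, 6.28], [-0.0004, 0.0004, -0.0001, 0, 0, 6.28], [-0.0003, 0.0005, -0.0001, 0, 0, 6.28], [-0.0003, 0.0005, -0.0001, 0, 0, 6.28]]]
[ 2.16376730e-02  4.24899853e-01 -2.04388086e-02  1.12238287e+00
  7.17250028e-04 -1.21324644e+00]
```

View pics/grip1.png

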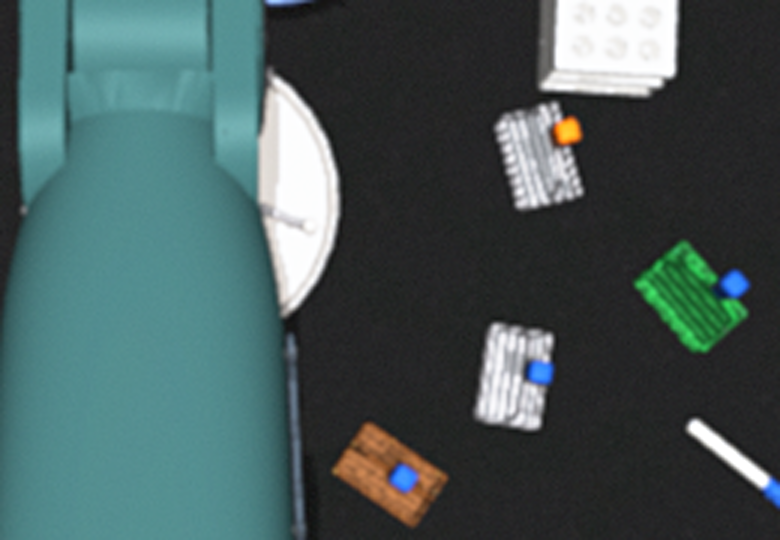

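Call:
jog_arm(targets=[[[0,0.0005,0,0,0,6.3],[0,0.0005,0,0,0,6.3],[0,0.0005,0,0,0,6.3],[0,0.0005,0,0,0,6.3],[0,0.0005,0,0,0,6.3]]])

```text
time_s: 5.55
tcp_pos: [0.5923, 0.0959, 0.1511]
orientation: [-1.028, 2.966, -0.0]
contact_force: [0.3, 0.5, -1.5]
gripper_width: 0.0155
```

```bash
python3 plan.py .596 .1 .152 188 5
```

```text
err [0.0037 0.0041 0.0009] yaw -141.8 dyaw -30.2 tilt 0.16
tilt fix(deg, tool) [-0.06  0.15 -0.  ]
[[[-0.0011, 0.0002, -0.0002, 0, 0, 6.05], [-0.0011, 0.0003, -0.0002, 0, 0, 6.05], [-0.001, 0.0004, -0.0002, 0, 0, 6.05], [-0.001, 0.0005, -0.0002, 0, 0, 6.05], [-0.0009, 0.0006, -0.0002, 0, 0, 6.05]]]
```

Call:
jog_arm(targets=[[[0,0.0005,0,0,0,6.1],[0,0.0005,0,0,0,6.1],[0,0.0005,0,0,0,6.1],[0,0.0005,0,0,0,6.1],[0,0.0005,0,0,0,5.4],[0,0,0,0,0,0],[0,0,0,0,0,0]]])

```text
time_s: 6.25
tcp_pos: [0.5912, 0.0984, 0.1511]
orientation: [-0.198, 3.133, -0.0]
contact_force: [0.8, 0.3, -1.1]
gripper_width: 0.0157
```

Call:
jog_arm(targets=[[[0,0,0,0,0,0],[0,0,0,0,0,0],[0,0,0,0,0,0],[0,0,0,0,0,0],[0,0,0,0,0,0]]], jaw=0.085)

```text
time_s: 6.75
tcp_pos: [0.5914, 0.0984, 0.1513]
orientation: [-0.207, 3.132, -0.0]
contact_force: [-0.6, -0.9, -0.0]
gripper_width: 0.085
```

Call:
jog_arm(targets=[[[0,0,-0.04,0,0,0],[0,0,-0.04,0,0,0],[0,0,-0.03,0,0,0]]])

```text
time_s: 7.05
tcp_pos: [0.5887, 0.0982, 0.2605]
orientation: [0.208, -3.129, -0.0]
contact_force: [1.0, -0.9, -0.8]
gripper_width: 0.0849
```

```bash
python3 plan.py .4405 -.1903 .26 171.4 15; python3 plan.py .4405 -.1903 .26 261.4 15
```

```text
err [-0.1482 -0.2885 -0.0005] yaw -172.4 dyaw -16.2 tilt 0.3
[[[0.0123, -0.0178, 0.0, 0, 0, 1.08], [0.012, -0.018, 0.0, 0, 0, 1.08], [0.0117, -0.0182, 0.0, 0, 0, 1.08], [0.0113, -0.0184, 0.0, 0, 0, 1.08], [0.011, -0.0186, 0.0, 0, 0, 1.08], [0.0106, -0.0188, 0.0, 0, 0, 1.08], [0.0103, -0.019, 0.0, 0, 0, 1.08], [0.0099, -0.0192, 0.0, 0, 0, 1.08], [0.0095, -0.0194, 0.0, 0, 0, 1.08], [0.0092, -0.0196, 0.0, 0, 0, 1.08]]]
[[[0.0088, -0.0198, 0.0, 0, 0, 1.08], [0.0084, -0.0199, 0.0, 0, 0, 1.08], [0.008, -0.0201, 0.0, 0, 0, 1.08], [0.0077, -0.0202, 0.0, 0, 0, 1.08], [0.0073, -0.0204, 0.0, 0, 0, 1.08]]]
err [-0.1482 -0.2885 -0.0005] yaw -172.4 dyaw 73.8 tilt 0.3
[[[0.0123, -0.0178, 0.0, 0, 0, -4.92], [0.0138, -0.0166, 0.0, 0, 0, -4.92], [0.0152, -0.0154, 0.0, 0, 0, -4.92], [0.0165, -0.014, 0.0, 0, 0, -4.92], [0.0176, -0.0126, 0.0, 0, 0, -4.92], [0.0186, -0.011, 0.0, 0, 0, -4.92], [0.0195, -0.0094, 0.0, 0, 0, -4.92], [0.0202, -0.0077, 0.0, 0, 0, -4.92], [0.0208, -0.0059, 0.0, 0, 0, -4.92], [0.0212, -0.0041, 0.0, 0, 0, -4.92]]]
[[[0.0215, -0.0023, 0.0, 0, 0, -4.92], [0.0216, -0.0004, 0.0, 0, 0, -4.92], [0.0216, 0.0014, 0.0, 0, 0, -4.92], [0.0214, 0.0033, 0.0, 0, 0, -4.92], [0.021, 0.0051, 0.0, 0, 0, -4.92]]]
```

Call:
jog_arm(targets=[[[0.0123,-0.0178,0,0,0,-4.9],[0.0138,-0.0166,0,0,0,-4.9],[0.0152,-0.0154,0,0,0,-4.9],[0.0165,-0.014,0,0,0,-4.9],[0.0176,-0.0126,0,0,0,-4.9],[0.0186,-0.011,0,0,0,-4.9],[0.0195,-0.0094,0,0,0,-4.9],[0.02,-0.0077,0,0,0,-4.9],[0.0208,-0.006,0,0,0,-4.9],[0.0212,-0.004,0,0,0,-4.9]]])

```text
time_s: 8.05
tcp_pos: [0.4915, -0.1002, 0.2656]
orientation: [-1.541, 2.733, -0.004]
contact_force: [0.9, -0.3, 0.2]
gripper_width: 0.085
```

```bash
python3 plan.py .4405 -.1903 .26 261.4 5; python3 -c "
from h import *
c=cam('top');save(c,'tree1',(200,150,460,330),3)"
```

```text
err [-0.051  -0.0901 -0.0056] yaw -121.2 dyaw 22.6 tilt 0.24
tilt fix(deg, tool) [-0.22  0.11 -0.  ]
[[[0.0207, -0.0006, 0.0011, 0, 0, -4.51], [0.0207, 0.001, 0.0011, 0, 0, -4.51], [0.0205, 0.0027, 0.0011, 0, 0, -4.51], [0.0203, 0.0043, 0.0011, 0, 0, -4.51], [0.0199, 0.0059, 0.0011, 0, 0, -4.51]]]
```

View pics/tree1.png

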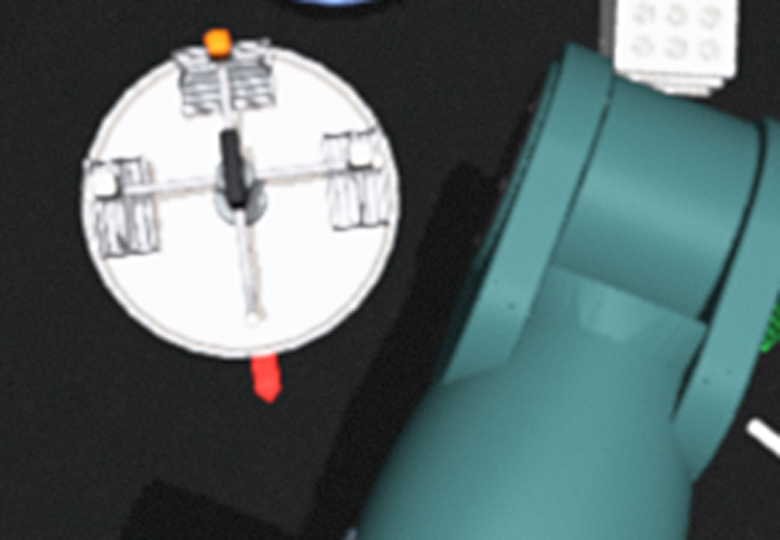

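The branch, with its ball at crop (254,317), now points at the red pointer at crop (267,378). Next is the carrier.

Call:
jog_arm(targets=[[[0.0207,-0.0006,0,0,0,-4.5],[0.0207,0.001,0,0,0,-4.5],[0.0205,0.0027,0,0,0,-4.5],[0.02,0.0043,0,0,0,-4.5],[0.01,0.004,0,0,0,-2],[0,0,0,0,0,0]]])

```text
time_s: 8.7
tcp_pos: [0.442, -0.1873, 0.2661]
orientation: [-2.016, 2.406, -0.007]
contact_force: [0.4, 0.7, -0.1]
gripper_width: 0.0847
```

```bash
python3 plan.py .4405 -.1903 .16 261.4 4; python3 -c "
from h import *
c=cam('top'); b=onz(c,[(284.7,255.7)],.13)[0]; d=b[:2]-[.5958,.1002]; print(b,np.degrees(np.arctan2(d[1],d[0])),np.hypot(*d))"
```

```text
err [-0.0015 -0.003  -0.1061] yaw -100.1 dyaw 1.5 tilt 0.3
tilt fix(deg, tool) [-0.29 -0.06  0.  ]
[[[0.0008, 0.0002, 0.0265, 0, 0, -0.37], [0.0008, 0.0002, 0.0265, 0, 0, -0.37], [0.0008, 0.0002, 0.0265, 0, 0, -0.37], [0.0008, 0.0002, 0.0265, 0, 0, -0.37]]]
[0.48293264 0.08278471 0.13      ] -171.22850671391663 0.11420303870313145
```

Call:
jog_arm(targets=[[[0.0008,0,0.0265,-0.2,0,-0.4],[0.0008,0,0.0265,-0.1,0,-0.4],[0.0008,0,0.0265,0,0,-0.4],[0.0008,0,0.0265,0,0,-0.4],[0,0,0,0,0,0]]])

```text
time_s: 9.25
tcp_pos: [0.4444, -0.1877, 0.1577]
orientation: [-2.045, 2.384, -0.005]
contact_force: [-0.6, 0.5, 0.3]
gripper_width: 0.085
```

```bash
python3 plan.py .4405 -.1903 .107 261.4 3; python3 -c "
from h import *
s=cam('side');save(s,'side1',(260,150,420,270),5); print(proj(s,[(.4405,-.1903,.126),observe()['tcp_pos']]))"
```

```text
err [-0.0039 -0.0026 -0.0507] yaw -98.7 dyaw 0.1 tilt 0.2
tilt fix(deg, tool) [-0.18 -0.08  0.  ]
[[[0.001, 0.0011, 0.0169, 0, 0, -0.05], [0.001, 0.0011, 0.0169, 0, 0, -0.05], [0.001, 0.0011, 0.0169, 0, 0, -0.05]]]
[[341.85988782 195.26183684]
 [340.79546837 186.24410115]]
```

View pics/side1.png

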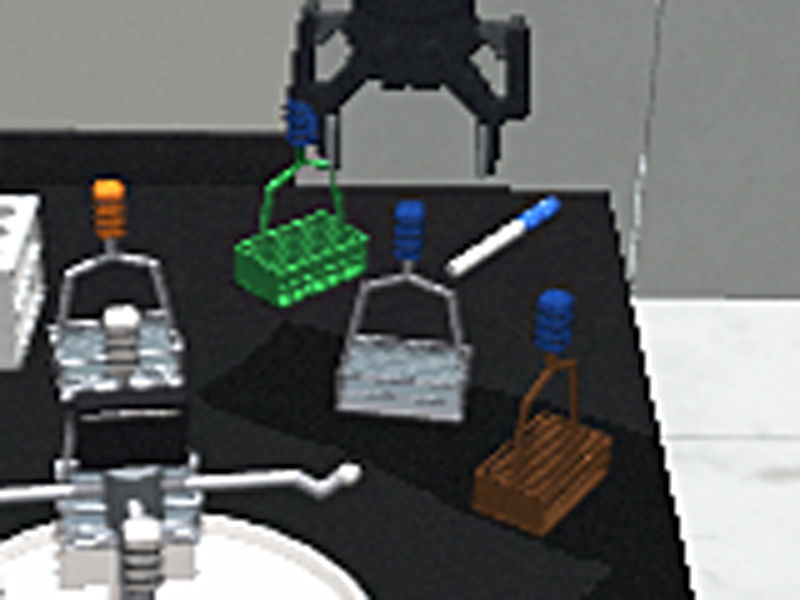

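The jaws straddle the blue steel grip at crop (408,230), so I'll go down and close.

Call:
jog_arm(targets=[[[0.001,0.001,0.017,-0.1,0,0],[0.001,0.001,0.017,0,0,0],[0.001,0.001,0.015,0,0,0],[0,0.001,0,0,0,0],[0,0,0,0,0,0]]])

```text
time_s: 9.8
tcp_pos: [0.4453, -0.191, 0.1166]
orientation: [-2.042, 2.383, -0.019]
contact_force: [0.5, 0.2, -0.6]
gripper_width: 0.0852
```

Call:
jog_arm(targets=[[[0,0,0,0,0,0],[0,0,0,0,0,0],[0,0,0,0,0,0],[0,0,0,0,0,0],[0,0,0,0,0,0],[0,0,0,0,0,0],[0,0,0,0,0,0],[0,0,0,0,0,0]]], jaw=0.0, squeeze=35)

```text
time_s: 10.6
tcp_pos: [0.4469, -0.1915, 0.12]
orientation: [-2.04, 2.383, -0.025]
contact_force: [-0.5, -0.2, -0.3]
gripper_width: 0.0175
```

Call:
jog_arm(targets=[[[0,0,-0.02,0,0,0],[0,0,-0.03,0,0,0],[0,0,-0.03,0,0,0],[0,0,0,0,0,0]]])

```text
time_s: 11.0
tcp_pos: [0.4448, -0.1903, 0.2017]
orientation: [-2.041, 2.384, -0.02]
contact_force: [0.4, -0.0, -2.4]
gripper_width: 0.0174
```

```bash
python3 -c "
from h import *
s=cam('side');save(s,'side2',(260,130,420,250),5); print(observe())"; python3 plan.py .43 .076 .19 188.8 20
```

```text
{'time_s': 11.05, 'joints': array([-5.72672895e-01,  1.96296393e-01, -2.25846259e-01,  1.13710124e+00,
       -2.41600494e-04, -1.98872607e+00]), 'joint_vel': array([-0.00067399,  0.023721  , -0.05466225, -0.03736398,  0.00099006,
       -0.00369088]), 'joint_torque': array([ 8.52666004e-02, -5.95723772e+01,  4.01893651e+01,  9.29890294e-01,
        1.25283848e-03,  5.46862566e-05]), 'tcp_pos': array([ 0.44430291, -0.18993036,  0.19993822]), 'orientation': array([-2.04105881,  2.38413066, -0.01747965]), 'contact_force': array([-0.67507111, -0.89876813, -1.95477532]), 'moment': array([-0.04371057, -0.01232082, -0.00909142]), 'gripper_width': 0.017764766695153526}
err [-0.0143  0.2659 -0.0099] yaw -98.9 dyaw -72.3 tilt 0.66
[[[-0.013, 0.0028, 0.0005, 0, 0, 3.62], [-0.0128, 0.0036, 0.0005, 0, 0, 3.62], [-0.0126, 0.0044, 0.0005, 0, 0, 3.62], [-0.0123, 0.0052, 0.0005, 0, 0, 3.62], [-0.0119, 0.0059, 0.0005, 0, 0, 3.62], [-0.0115, 0.0067, 0.0005, 0, 0, 3.62], [-0.0111, 0.0074, 0.0005, 0, 0, 3.62], [-0.0106, 0.0081, 0.0005, 0, 0, 3.62], [-0.0101, 0.0087, 0.0005, 0, 0, 3.62], [-0.0095, 0.0093, 0.0005, 0, 0, 3.62]]]
[[[-0.0089, 0.0099, 0.0005, 0, 0, 3.62], [-0.0082, 0.0105, 0.0005, 0, 0, 3.62], [-0.0076, 0.011, 0.0005, 0, 0, 3.62], [-0.0069, 0.0114, 0.0005, 0, 0, 3.62], [-0.0061, 0.0118, 0.0005, 0, 0, 3.62], [-0.0054, 0.0122, 0.0005, 0, 0, 3.62], [-0.0046, 0.0125, 0.0005, 0, 0, 3.62], [-0.0038, 0.0128, 0.0005, 0, 0, 3.62], [-0.003, 0.013, 0.0005, 0, 0, 3.62], [-0.0022, 0.0131, 0.0005, 0, 0, 3.62]]]
```

View pics/side2.png

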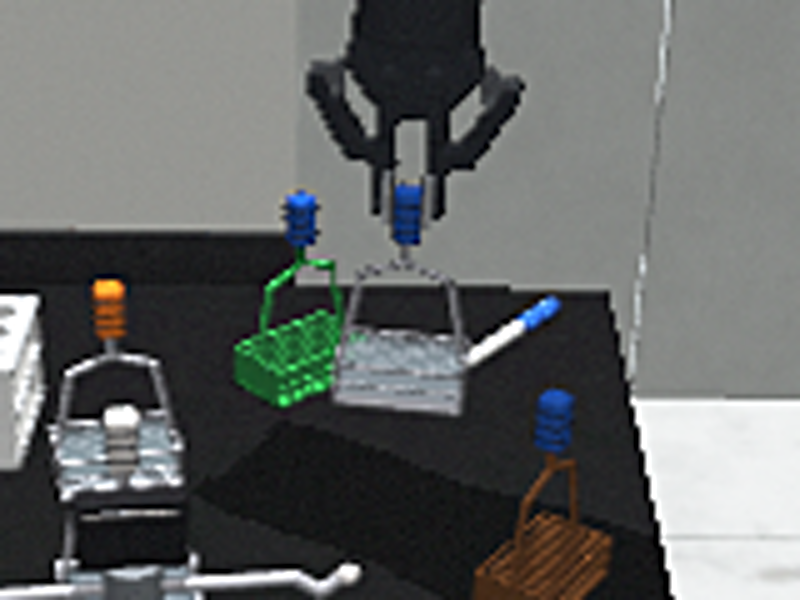

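Held upright, with the grip width at 17.5 mm. Carrier underside = TCP z − 0.120, bail peak = TCP z − 0.028. I'll raise it to clear the brown carrier and carry it to radius 0.19 m, in front of the branch.

Call:
jog_arm(targets=[[[0,0,-0.03,0,0,0],[0,0,-0.03,0,0,0],[0,0,-0.012,0,0,0]]])

```text
time_s: 11.35
tcp_pos: [0.442, -0.1885, 0.2698]
orientation: [-2.042, 2.386, -0.007]
contact_force: [0.3, 0.1, -1.2]
gripper_width: 0.0178
```

```bash
python3 plan.py .408 .0715 .272 188.5 20
```

```text
err [-0.034   0.26    0.0022] yaw -98.9 dyaw -72.6 tilt 0.25
[[[-0.0126, 0.0037, -0.0001, 0, 0, 3.63], [-0.0123, 0.0045, -0.0001, 0, 0, 3.63], [-0.012, 0.0052, -0.0001, 0, 0, 3.63], [-0.0117, 0.006, -0.0001, 0, 0, 3.63], [-0.0113, 0.0067, -0.0001, 0, 0, 3.63], [-0.0108, 0.0074, -0.0001, 0, 0, 3.63], [-0.0103, 0.0081, -0.0001, 0, 0, 3.63], [-0.0098, 0.0087, -0.0001, 0, 0, 3.63], [-0.0092, 0.0093, -0.0001, 0, 0, 3.63], [-0.0086, 0.0099, -0.0001, 0, 0, 3.63]]]
[[[-0.008, 0.0104, -0.0001, 0, 0, 3.63], [-0.0073, 0.0109, -0.0001, 0, 0, 3.63], [-0.0066, 0.0113, -0.0001, 0, 0, 3.63], [-0.0058, 0.0117, -0.0001, 0, 0, 3.63], [-0.0051, 0.0121, -0.0001, 0, 0, 3.63], [-0.0043, 0.0124, -0.0001, 0, 0, 3.63], [-0.0035, 0.0126, -0.0001, 0, 0, 3.63], [-0.0027, 0.0128, -0.0001, 0, 0, 3.63], [-0.0019, 0.013, -0.0001, 0, 0, 3.63], [-0.0011, 0.0131, -0.0001, 0, 0, 3.63]]]
```

Call:
jog_arm(targets=[[[-0.0126,0.0037,0,0,0,3.6],[-0.0123,0.0045,0,0,0,3.6],[-0.012,0.0052,0,0,0,3.6],[-0.0117,0.006,0,0,0,3.6],[-0.0113,0.0067,0,0,0,3.6],[-0.0108,0.0074,0,0,0,3.6],[-0.0103,0.008,0,0,0,3.6],[-0.0098,0.0087,0,0,0,3.6],[-0.0092,0.0093,0,0,0,3.6],[-0.0086,0.01,0,0,0,3.6]]])

```text
time_s: 12.35
tcp_pos: [0.4236, -0.0542, 0.2597]
orientation: [1.164, -2.911, -0.008]
contact_force: [-0.2, -0.5, -1.1]
gripper_width: 0.0175
```

Call:
jog_arm(targets=[[[-0.008,0.0104,0,0,0,3.6],[-0.0073,0.011,0,0,0,3.6],[-0.0066,0.0113,0,0,0,3.6],[-0.0058,0.0117,0,0,0,3.6],[-0.005,0.012,0,0,0,3.6],[-0.0043,0.0124,0,0,0,3.6],[-0.0035,0.0126,0,0,0,3.6],[-0.0027,0.0128,0,0,0,3.6],[-0.002,0.013,0,0,0,3.6],[0,0,0,0,0,0]]])

```text
time_s: 13.35
tcp_pos: [0.4073, 0.0694, 0.2489]
orientation: [0.265, -3.107, -0.011]
contact_force: [0.2, -0.7, -1.7]
gripper_width: 0.0171
```

```bash
python3 plan.py .408 .0715 .18 188.5 6
```

```text
err [ 0.0007  0.0021 -0.0689] yaw -170.2 dyaw -1.3 tilt 1.38
tilt fix(deg, tool) [ 0.5  -1.28 -0.01]
[[[-0.0002, 0.0003, 0.0115, 0, 0, 0.21], [-0.0002, 0.0003, 0.0115, 0, 0, 0.21], [-0.0002, 0.0003, 0.0115, 0, 0, 0.21], [-0.0002, 0.0003, 0.0115, 0, 0, 0.21], [-0.0002, 0.0003, 0.0115, 0, 0, 0.21], [-0.0002, 0.0003, 0.0115, 0, 0, 0.21]]]
```

Call:
jog_arm(targets=[[[0,0,0.012,0.2,-0.5,0.4],[0,0,0.012,0.2,-0.5,0.4],[0,0.001,0.012,0.1,-0.3,0.4],[0,0.001,0.012,0,0,0],[0,0,0.01,0,0,0],[0,0,0,0,0,0]]])

```text
time_s: 13.95
tcp_pos: [0.405, 0.0693, 0.1846]
orientation: [0.251, -3.127, 0.001]
contact_force: [-0.1, 0.1, -0.6]
gripper_width: 0.0171
```

```bash
python3 plan.py .497 .0851 .181 188.5 9; python3 -c "
from h import *
s=cam('side');save(s,'side3',(230,180,410,315),4.4)
p=observe()['tcp_pos']; print(p,proj(s,[p+[0,0,-.028]]))"
```

```text
err [ 0.092   0.0158 -0.0036] yaw -170.8 dyaw -0.7 tilt 0.25
tilt fix(deg, tool) [-0.03 -0.25  0.  ]
[[[-0.0104, 0.0001, 0.0004, 0, 0, 0.07], [-0.0104, 0.0001, 0.0004, 0, 0, 0.07], [-0.0104, 0.0001, 0.0004, 0, 0, 0.07], [-0.0104, 0.0001, 0.0004, 0, 0, 0.07], [-0.0104, 0.0002, 0.0004, 0, 0, 0.07], [-0.0104, 0.0002, 0.0004, 0, 0, 0.07], [-0.0104, 0.0002, 0.0004, 0, 0, 0.07], [-0.0104, 0.0002, 0.0004, 0, 0, 0.07], [-0.0104, 0.0002, 0.0004, 0, 0, 0.07]]]
[0.40528959 0.06928275 0.185199  ] [[358.14551888 232.56045534]]
```

View pics/side3.png

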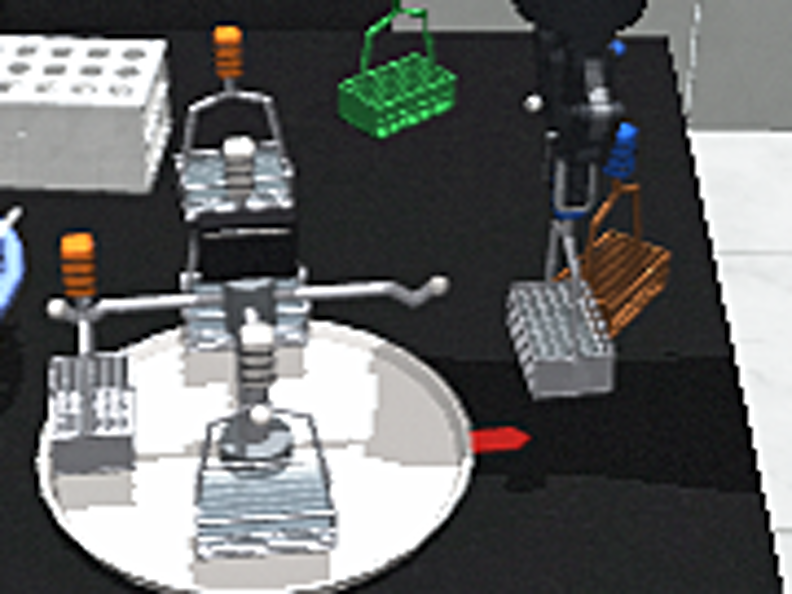

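The carrier is upright and faces the ball, with the tray at crop (565,340), the ball at (438,286) and the bail peak above the ball. I'll thread it in two steps.

Call:
jog_arm(targets=[[[-0.01,0,0,0,-0.1,0.1],[-0.01,0,0,0,-0.1,0.1],[-0.01,0,0,0,0,0.1],[-0.01,0,0,0,0,0.1],[-0.01,0,0,0,0,0]]])

```text
time_s: 14.5
tcp_pos: [0.4595, 0.0771, 0.1864]
orientation: [-0.24, 3.13, -0.002]
contact_force: [-0.1, -0.2, -1.0]
gripper_width: 0.0169
```

```bash
python3 plan.py .497 .0851 .181 188.7 4; python3 -c "
from h import *
print(observe()['contact_force'])"
```

```text
err [ 0.0375  0.008  -0.0054] yaw -171.2 dyaw -0.1 tilt 0.14
tilt fix(deg, tool) [-0.07  0.13 -0.  ]
[[[-0.0096, 0.0005, 0.0014, 0, 0, 0.02], [-0.0096, 0.0006, 0.0014, 0, 0, 0.02], [-0.0096, 0.0006, 0.0014, 0, 0, 0.02], [-0.0096, 0.0006, 0.0014, 0, 0, 0.02]]]
[-0.1296859  -0.19693571 -0.99925254]
```

Call:
jog_arm(targets=[[[-0.0096,0.0005,0.001,0,0,0],[-0.0096,0.0005,0.001,0,0,0],[-0.0096,0.0005,0.001,0,0,0],[-0.009,0.0005,0.001,0,0,0],[0,0,0,0,0,0],[0,0,0,0,0,0]]])

```text
time_s: 15.1
tcp_pos: [0.5016, 0.086, 0.1815]
orientation: [-0.241, 3.131, -0.002]
contact_force: [-0.2, -0.4, -0.7]
gripper_width: 0.0174
```

```bash
python3 plan.py .497 .0851 .158 188.7 4; python3 -c "
from h import *
print(observe()['contact_force'])
s=cam('side');save(s,'side4',(250,190,390,295),5)
p=observe()['tcp_pos']; print(proj(s,[p+[0,0,-.028],[.497,.0851,.1265]]))"
```

```text
err [-0.0046 -0.0009 -0.0235] yaw -171.2 dyaw -0.1 tilt 0.11
tilt fix(deg, tool) [-0.06  0.09 -0.  ]
[[[0.0012, -0.0, 0.0059, 0, 0, 0.03], [0.0012, -0.0, 0.0059, 0, 0, 0.03], [0.0012, -0.0, 0.0059, 0, 0, 0.03], [0.0012, -0.0, 0.0059, 0, 0, 0.03]]]
[-0.21486809 -0.41764905 -0.68533356]
[[322.07161049 236.80137629]
 [323.67505333 244.95717913]]
```

View pics/side4.png

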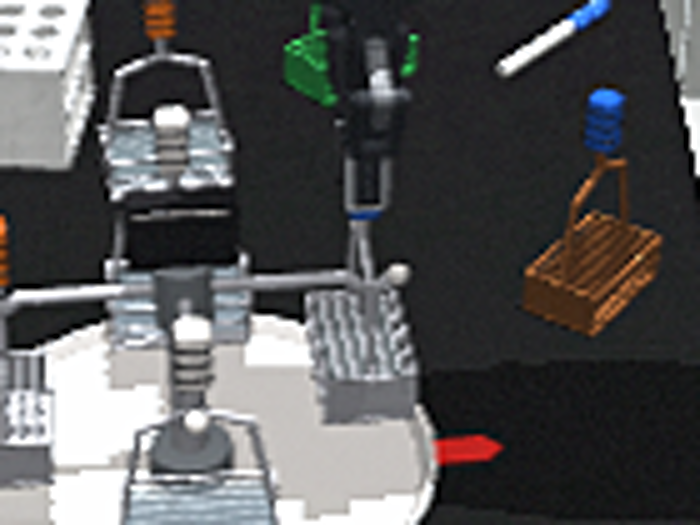

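The branch runs through the bail, with the ball outside it at crop (398,272). I'll move 4 mm outward and lower.

Call:
jog_arm(targets=[[[0.0015,0,0.006,0,0,0],[0.0015,0,0.006,0,0,0],[0.001,0,0.006,0,0,0],[0,0,0,0,0,0]]])

```text
time_s: 15.55
tcp_pos: [0.4961, 0.0851, 0.162]
orientation: [-0.241, 3.131, -0.002]
contact_force: [1.3, -0.2, -0.8]
gripper_width: 0.0173
```

```bash
python3 plan.py .497 .0851 .154 188.7 4; python3 -c "
from h import *
print(observe()['contact_force'])"
```

```text
err [ 0.0009  0.     -0.008 ] yaw -171.2 dyaw -0.1 tilt 0.1
tilt fix(deg, tool) [-0.06  0.07 -0.  ]
[[[-0.0002, -0.0, 0.002, 0, 0, 0.03], [-0.0002, -0.0, 0.002, 0, 0, 0.03], [-0.0002, -0.0, 0.002, 0, 0, 0.03], [-0.0002, -0.0, 0.002, 0, 0, 0.03]]]
[ 1.34553919 -0.19308291 -0.82313114]
```

Call:
jog_arm(targets=[[[0,0,0.003,0,0,0],[0,0,0.003,0,0,0],[0,0,0,0,0,0]]])

```text
time_s: 15.85
tcp_pos: [0.4966, 0.0851, 0.1559]
orientation: [-0.241, 3.129, -0.001]
contact_force: [2.0, 0.0, 0.1]
gripper_width: 0.0171
```

Call:
jog_arm(targets=[[[0,0,0.002,0,0,0],[0,0,0,0,0,0]]])

```text
time_s: 16.05
tcp_pos: [0.4974, 0.0852, 0.1551]
orientation: [-0.241, 3.127, -0.001]
contact_force: [-1.7, 0.4, 1.7]
gripper_width: 0.0177
```

```bash
python3 plan.py .497 .0851 .154 188.7 4; python3 -c "
from h import *
print(observe()['contact_force'])
s=cam('side');save(s,'side5',(280,190,370,280),6.5)"
```

```text
err [-0.0004 -0.0001 -0.0011] yaw -171.2 dyaw -0.1 tilt 0.32
tilt fix(deg, tool) [-0.08  0.31 -0.  ]
[[[0.0001, -0.0, 0.0003, 0, 0, 0.02], [0.0001, -0.0, 0.0003, 0, 0, 0.02], [0.0001, -0.0, 0.0003, 0, 0, 0.02], [0.0001, -0.0, 0.0003, 0, 0, 0.02]]]
[-1.72226583  0.42179096  1.70209664]
```

View pics/side5.png

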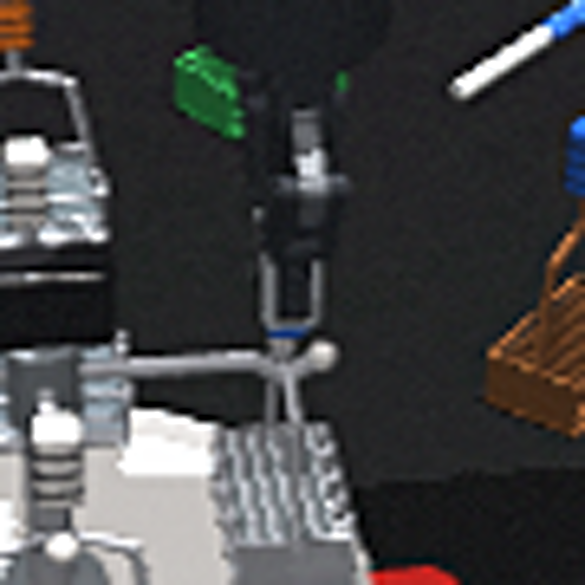

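The bail sits in the V and the wrist force has gone from −1 N to +1.7 N, so the branch carries the weight. I'll release, wait, then go straight up.

Call:
jog_arm(targets=[[[0,0,0,0,0,0],[0,0,0,0,0,0],[0,0,0,0,0,0],[0,0,0,0,0,0],[0,0,0,0,0,0]]], jaw=0.07)

```text
time_s: 16.6
tcp_pos: [0.4973, 0.0851, 0.1548]
orientation: [-0.241, 3.127, -0.002]
contact_force: [0.2, -0.5, -0.3]
gripper_width: 0.07
```

Call:
jog_arm(targets=[[[0,0,-0.01,0,0,0],[0,0,-0.02,0,0,0],[0,0,-0.03,0,0,0],[0,0,-0.03,0,0,0],[0,0,-0.03,0,0,0],[0,0,-0.02,0,0,0]]])

```text
time_s: 17.2
tcp_pos: [0.4946, 0.0852, 0.301]
orientation: [-0.241, 3.132, -0.001]
contact_force: [1.3, -0.6, -0.5]
gripper_width: 0.07
```

Call:
jog_arm(targets=[[[0,-0.02,0,0,0,0],[0,-0.03,0,0,0,0],[0,-0.03,0,0,0,0],[0,-0.03,0,0,0,0],[0,-0.03,0,0,0,0],[0,-0.03,0,0,0,0],[0,-0.03,0,0,0,0],[0,-0.02,0,0,0,0],[0,0,0,0,0,0],[0,0,0,0,0,0]]])

```text
time_s: 18.2
tcp_pos: [0.5297, -0.1401, 0.3126]
orientation: [-0.243, 3.12, -0.005]
contact_force: [1.1, 0.3, -0.3]
gripper_width: 0.0702
```

```bash
python3 -c "
from h import *
s=cam('side');t=cam('top')
a=cv2.resize(s['frame'][180:320,230:370],(400,400),interpolation=2);b=cv2.resize(t['frame'][150:290,210:350],(400,400),interpolation=2)
cv2.imwrite('pics/fin.png',np.hstack([a,b])[:,:,::-1])
for k,c in(('side',s),('top',t)):
  m=cv2.inRange(cv2.cvtColor(c['frame'],cv2.COLOR_RGB2HSV),(100,150,60),(125,255,255)); print(k,proj(c,[[.497,.0851,.1605],[.497,.0851,.1755]]).tolist(),[x.round(1).tolist() for x in cv2.connectedComponentsWithStats(m)[3][1:] if 240<x[0]<420 and 180<x[1]<330])
"
```

```text
side [[323.81454372236044, 234.44563976998413], [323.87740584927155, 229.70031846568676]] [[367.7, 192.0], [370.3, 213.5], [324.0, 234.0]]
top [[283.3419757679745, 248.74254676893898], [283.1194803893989, 248.19271041345118]] [[283.4, 248.7]]
```

View pics/fin.png

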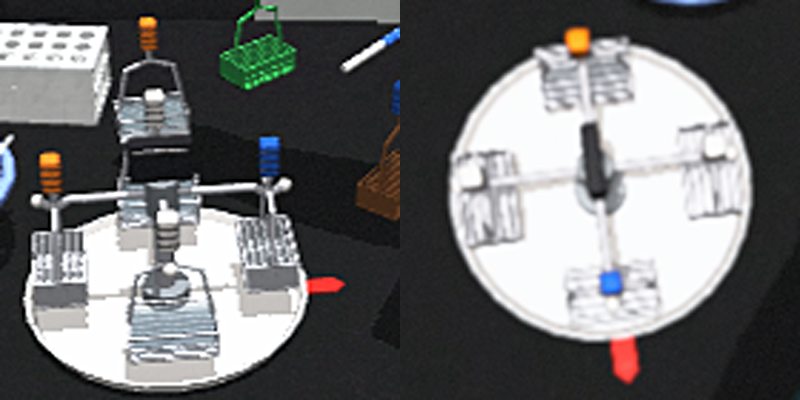

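The blue carrier hangs upright in the seat, over the pointer. Its grip centroid matches the expected spot within 1 px in both views.

```bash
python3 -c "
from h import *
print(ticket.close_job())"
```

```text
the job is handed in; nothing more can be done
None
```

The job is handed in at about 18 s of the 48 s allowed; no verdict was reported.

I turned the tree about 63° clockwise by its top bar until the empty branch stood over the red pointer. Then I lifted the blue-gripped steel carrier, turned it about 73°, passed its bail over the branch and lowered it into the V. I released it and moved the arm clear.

**Seat:** in the last pictures the blue grip is within 1 px of the expected hanging position in both cameras. It looks upright and the gripper is clear of it.

**Pointer:** I measured the branch at −171.2° and the pointer at −171.5° before bringing the carrier to it. I did not measure the angle again after hanging; the last top view shows it still over the pointer.

**Left alone:** I never went near the timer or the orange-gripped carrier. The orange one stands unmoved in the last side view. I took no final measurement of the timer.

**Disagreement:** the carrier was gripped about 13 mm higher than planned, with the TCP (fingertip end) at 0.120 m instead of 0.107 m. I allowed for that in the heights. No check failed.

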